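# Set a suction unit's level dial and start it

## Task

Set the suction unit on the cart: pushing sideways on the dial's finger stub with a fingertip, gently and without gripping it, turn the dial until its index line is lined up with the long scale line that has the wedge. Leave the dial there, then press the round start button all the way down and let it come back up. Do not disturb the vial, the tape roll and the carton that stand around the unit.

Things in the scene. Friction and masses are not known exactly. Their poses are not given: they have to be found in the camera images.
- unit: portable suction unit: low white box, 150 (x) x 200 (y) x 50 mm high, fixed to the worktop. Origin: centre of its underside; x points from its front (robot side) to its back, where a hose nozzle sticks out 31 mm; z up. Dial axis at x 0, y +30 mm and start button at x -30, y -68 mm in this frame.
- dial: grey flat disc on the unit's top, 92 mm across, face 58.5 mm above the worktop (steel boss in the middle, 24 mm across, 2 mm higher). Origin: on the upright turning axis, 53.5 mm above the worktop. x axis points to stub and index line. Turns about z both ways, more than a turn without a stop; even friction about 0.1 N m (3.5 N at the stub); stays where left. Over 30 N of finger force is too rough.
- stub (a point): point on the axis of the upright round finger stub of the dial, 70 mm above the worktop, 29 mm from the dial axis. The stub is 12 mm across (foot 17 mm) and rises 22 mm above the dial's face, to 80.5 mm above the worktop. Nothing else stands on the dial.
- index_mark (a point): outer end of the white index line (3 mm wide, 9 mm long) on the dial's rim, 47 mm from the dial axis, on the same radius as the stub; turns with the dial.
- scale_ring: fixed flat aluminium ring round the dial, 124 mm across, its top 53 mm above the worktop, centred on the dial axis (origin at 50 mm). 24 black lines 15 degrees apart: 23 short thin ones (6 x 1.5 mm) and one long thick one (15 x 3 mm) with a black wedge at its outer end. Its x axis points along the long line. It cannot be turned.
- target_line (a point): inner end of the long scale line with the wedge: where the index mark must come to, 47 mm from the dial axis on the ring's x axis, 58 mm above the worktop.
- start_button_top (a point): centre of the top face of the round white start button, 28 mm across, 72 mm above the worktop, in a grey collar (44 mm across, 62 mm above the worktop) on the right part of the unit's top; pushed straight down.
- start_button (a joint): travel of the start button: 0 up, 0.006 m fully down; it springs back. Fully down takes about 5 N.
- vial_mid (a point): centre of a loose upright vial, 30 mm across and 56 mm tall, standing right of the unit; leave alone.
- tape_mid (a point): centre of a loose flat roll of plaster tape, 66 mm across and 13 mm high, lying in front of the unit; leave alone.
- carton_mid (a point): centre of a loose small carton, 36 x 60 x 36 mm, behind the unit on its right; leave alone.

How it is judged:
By the outcome, as a careful person would: the job done as asked, in the order asked, and still so for the second after the job is handed in, with the robot touching nothing.
It also fails if it takes over 54 s, if anything falls off the work surface, if the arm or the gripper's body presses on something with over 40 N, if the wrist force passes 120 N, or if a joint passes its speed limit or range.

## Robot

A 6-joint arm with a two-finger parallel gripper is mounted at the origin on a cart in front of the work surface, level with it; the furniture and walls round the work are solid. World frame = base frame: x ahead of the robot, y to its left, z up, the work surface at z = 0. Lengths are in m, angles in rad, forces in N, time in s.
With the tool pointing down it reaches from about 0.35 to 0.975 m from the base axis. Payload 7.1 kg.
Tool frame: the origin (TCP) lies on the centre line of the jaws, within the pads' length; the fingertips stand 25 mm ahead of it and the grasp point (between the pads) lies 6 mm ahead of it; z points along the fingers, y is the line along which they close (so a half turn about z gives the same grasp; the last joint's range is limited). The gripper opens to 88 mm and grips with 3 to 60 N. Pads are 20 mm wide; open, the fingers measure 115 mm over their backs; the gripper's body (75 mm by 178 mm) begins 61 mm behind the grasp point.
Start: joints at [1.147, 0.423, 1.63, -0, 1.089, -0.019], TCP at [0.246, 0.574, 0.248] pointing down, gripper open.
Joint ranges: [-3, 3], [-0.9, 2.11], [0.09, 2.58], [-1.31, 4.45], [0.11, 2.69], [-2.54, 2.54]. Speed limits (rad/s): [2.39, 2.39, 3.01, 3.14, 3.14, 3.14].

## Interface

Orientations are given as a unit quaternion [x, y, z, w].
In Python, from plant import arm, imaging, job gives the robot as it stands.
- The arm moves only by the shell command python3 -m handwheel 'ROWS' [FORCE]. ROWS is a JSON object of lists of equal length, an entry for each row: "dr": the turn, a rotation vector about the tool's x, y, z normalised to -1 to 1, where 1 is 0.08 rad, a list of three; "travel": the shift along the tool's x, y, z normalised to -1 to 1, where 1 is 300 mm, a list of three; "grip": the gripper command: -1 is shut, 1 is fully open, values between are in proportion. In form: {"dr": [[rx, ry, rz], ...], "travel": [[dx, dy, dz], ...], "grip": [grip, ...]}. A call has exactly 5 rows; each row shifts and turns the commanded pose from where the row before left it, along the tool's axes as they then stand; what a row does not reach is not made up. A row lasts 1/10 s, in which the tool goes at most 50 mm and 8.59 degrees, less where a joint would pass 70% of its speed; a pose out of reach is approached as far as the arm can. A call with a number of a shift or a turn outside -1 to 1 is refused whole. A call with a gripper value outside its range is refused whole. The fingers move at their own pace and stop on an object; FORCE is the grip in N (left out, the last holds). Time passes only in rows, so rows that do not move let the fingers close, or fill a call up. It gives the time, the measured TCP pose, the force, the opening and the grip force at its end, in the units of the state.
- arm.read_state(): the state, without advancing time (a new reading comes with each control period).
- imaging.grab_frame(name): name is "side" or "top" or "wrist"; returns a dict with "image" (480x640x3 uint8, red, green, blue), "depth" (480x640 float32, m along the optical axis (not along the pixel's ray), 0 where there is no reading), "intrinsics" (3x3 intrinsics, pixels), "xyz" and "rotation" of the camera in the world; the wrist camera has in their place "mount" (4x4, takes a point from camera to tool coordinates, whose origin is the TCP and whose axes are the flange's). Camera axes: x right, y up, looking along -z (the intrinsics and any distortion apply to the point x, -y, -z); pixel columns grow to the right and rows downward; lengths in m; the calibration is good to about 2 mm. The wrist camera is an equidistant fisheye: a pixel r from the principal point sees the ray r / f radians off the axis. A picture is of the moment at which its call begins: read the wrist's pose just before it.
- job.hand_in(): hands the job in; it is judged then, once.
The state is a dict: "clock": time; "q": joint angles; "qvel": joint speeds; "tau": joint torques, N m; "ee_pos": TCP position; "tool_rot": TCP orientation; "ft_force": force on the tool from outside, world axes, zero at the start; "ft_torque": the same for the moment, N m; "width": finger opening in m; "grip_force": force on a finger pad.
Only numpy, scipy, OpenCV 4.12 (cv2) and the standard library are available. Lean on these libraries where they do the work, as an engineer would, in place of code of your own. Each camera call takes 0.05 s, during which the arm holds its last target. There are 200 camera calls.

## Working session

There is one attempt and no reset: what is moved stays moved. The work goes in short steps, Python scripts to look and compute and a shell command to move; the robot and the scene stay as the last step left them, time stands still between calls to the robot, and variables do not carry over. Pictures are saved under pics/ and viewed, at most 10 in all, crops included, and the job is handed in when it is done.

```bash
mkdir -p pics; python3 - <<'E'
from plant import arm, imaging
import cv2, numpy as np
s=arm.read_state()
print({k:np.round(v,3).tolist() for k,v in s.items()})
for n in("top","side"):
    f=imaging.grab_frame(n)
    cv2.imwrite(f"pics/{n}0.png",f["image"][:,:,::-1])
    np.savez(f"{n}0.npz",**f)
    print(n,{k:np.round(v,4).tolist() for k,v in f.items() if k not in("image","depth")})
E
```

```text
{'clock': 0.0, 'q': [1.147, 0.424, 1.631, -0.0, 1.089, -0.019], 'qvel': [0.002, -0.0, 0.001, 0.0, 0.001, 0.0], 'tau': [0.001, -54.465, -27.366, 0.064, 0.023, -0.0], 'ee_pos': [0.246, 0.574, 0.247], 'tool_rot': [0.201, 0.98, -0.001, -0.0], 'ft_force': [-0.189, 0.347, 0.965], 'ft_torque': [-0.021, 0.024, -0.043], 'grip_force': 0.0, 'width': 0.088}
top {'intrinsics': [[490.7805, 0.0, 315.3253], [0.0, 490.7805, 239.1815], [0.0, 0.0, 1.0]], 'xyz': [0.377, -0.1629, 0.9257], 'rotation': [0.0811, -0.0719, -0.6639, 0.7399]}
side {'intrinsics': [[437.5844, 0.0, 320.6773], [0.0, 437.5844, 237.3793], [0.0, 0.0, 1.0]], 'xyz': [0.5734, -0.8346, 0.5948], 'rotation': [0.451, 0.0099, 0.0254, 0.8921]}
```

View pics/top0.png

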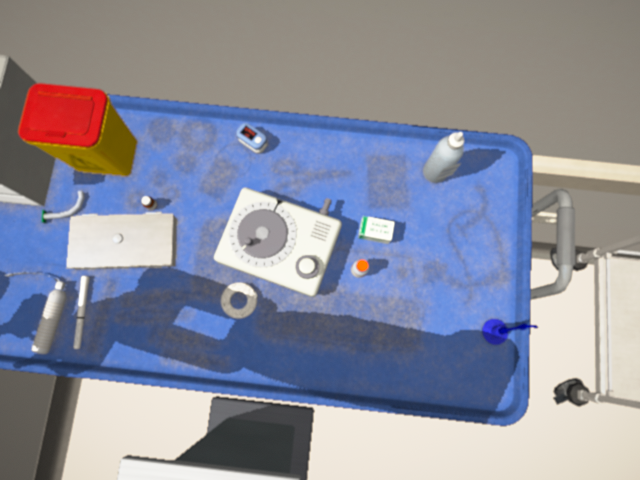

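View pics/side0.png

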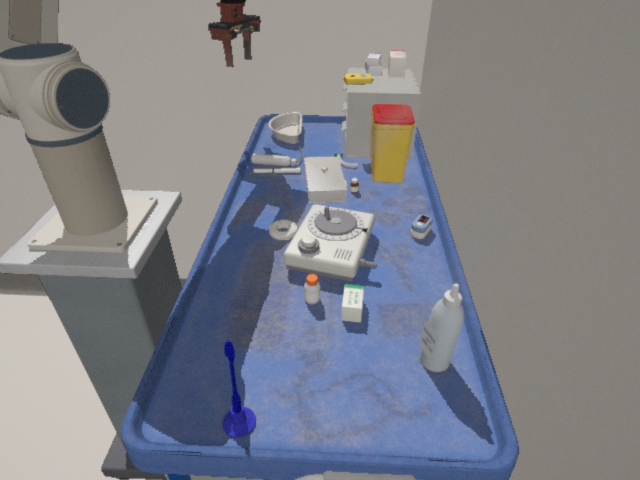

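The top view shows the unit at about (278,242), with the dial at (262,234), the stub near (250,241), the button at (308,265), the vial at (361,267), the tape at (239,300) and the carton at (377,228). The side view agrees. I'll rectify the top view onto the plane of the dial face.

```bash
cat > h.py <<'E'
import numpy as np, cv2
from scipy.spatial.transform import Rotation as R
def ray(f,uv,z):
    uv=np.atleast_2d(uv).astype(float);K=f["intrinsics"]
    d=np.c_[(uv[:,0]-K[0,2])/K[0,0],-(uv[:,1]-K[1,2])/K[1,1],-np.ones(len(uv))]
    d=d@R.from_quat(f["rotation"]).as_matrix().T
    c=f["xyz"];return c+d*((z-c[2])/d[:,2])[:,None]
def proj(f,p):
    q=(np.atleast_2d(p)-f["xyz"])@R.from_quat(f["rotation"]).as_matrix();K=f["intrinsics"]
    return np.c_[K[0,2]-K[0,0]*q[:,0]/q[:,2],K[1,2]+K[1,1]*q[:,1]/q[:,2]]
def cloud(f):
    v,u=np.mgrid[:480,:640];K=f["intrinsics"];d=f["depth"]
    p=np.stack([(u-K[0,2])/K[0,0]*d,-(v-K[1,2])/K[1,1]*d,-d],-1)
    return p@R.from_quat(f["rotation"]).as_matrix().T+f["xyz"]
E
python3 - <<'E'
from h import *
f=dict(np.load("top0.npz"));im=f["image"]
cv2.imwrite("pics/crop.png",cv2.resize(im[180:325,205:400],None,fx=4,fy=4,interpolation=cv2.INTER_CUBIC)[:,:,::-1])
for n,uv,z in[("dial",(262,234),.0585),("boss",(262,233),.0605),("button",(308,265),.072),("vial",(361,267),.056),("tape",(239,300),.013),("carton",(377,228),.036),("stubtop",(250,241),.0805),("longline",(278,206),.053)]:
    print(n,ray(f,uv,z)[0].round(4))
P=cloud(f)
for z0,z1 in((.045,.056),(.0565,.0595),(.07,.078)):
    m=(P[...,2]>z0)&(P[...,2]<z1)&(f["depth"]>0)
    m[:180]=0;m[325:]=0;m[:,:205]=0;m[:,400:]=0
    print(z0,m.sum(),P[m].mean(0).round(4))
    if z0<.05:
        m2=((P[...,2]>.04)&(P[...,2]<.09)&m.astype(bool)); r=cv2.minAreaRect((P[m2][:,:2]*1000).astype(np.float32));print(r)
E
```

```text
dial [ 0.5662 -0.0439  0.0585]
boss [ 0.5676 -0.0439  0.0605]
button [ 0.5164 -0.1337  0.072 ]
vial [ 0.5257 -0.2279  0.056 ]
tape [ 0.447  -0.0118  0.013 ]
carton [ 0.6056 -0.2526  0.036 ]
stubtop [ 0.5466 -0.0276  0.0805]
longline [ 0.6233 -0.0656  0.053 ]
0.045 6012 [ 0.5579 -0.081   0.051 ]
((552.0564575195312, -106.88714599609375), (269.39337158203125, 149.36318969726562), 76.2545394897461)
0.0565 1135 [ 0.5664 -0.0522  0.0582]
0.07 180 [ 0.5167 -0.1255  0.0726]
```

View pics/crop.png

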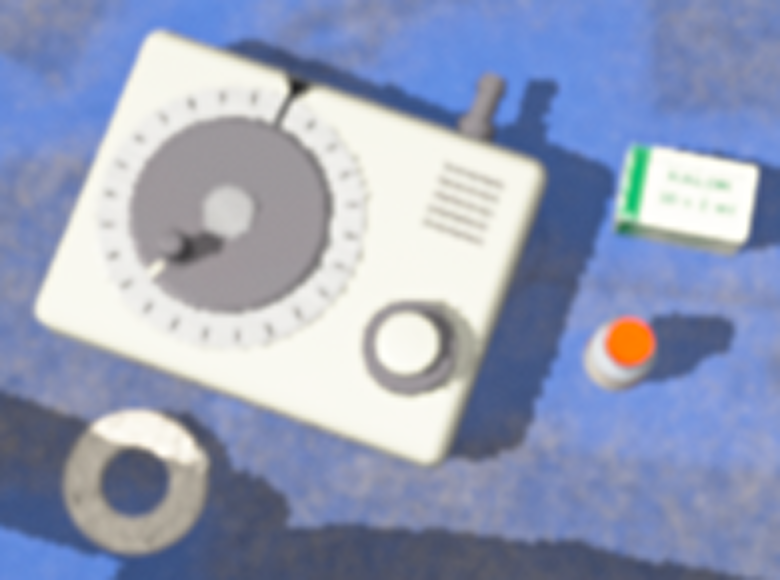

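The crop shows the index at the lower left of the dial, outer end at crop (147,278). The long line runs from (277,125) to (297,88), so the dial has to turn about 160° clockwise as seen from above. Next I measure the axis and the angles.

```bash
cat > meas.py <<'E'
from h import *
def world_map(f,c,z,half=.085,n=680):   # orthographic view of plane z: col -> -y, row -> -x
    s=2*half/n;g=(np.arange(n)+.5)*s-half
    yy,xx=np.meshgrid(c[1]-g,c[0]-g)
    uv=f["proj"](np.c_[xx.ravel(),yy.ravel(),np.full(xx.size,z)])
    return cv2.remap(f["image"],uv[:,0].reshape(n,n).astype(np.float32),uv[:,1].reshape(n,n).astype(np.float32),cv2.INTER_CUBIC),s
def polar(f,c,z,r0,r1,step=.25):
    a=np.radians(np.arange(-180,180,step));r=np.linspace(r0,r1,12)
    A,Rr=np.meshgrid(a,r,indexing="ij")
    uv=f["proj"](np.c_[(c[0]+Rr*np.cos(A)).ravel(),(c[1]+Rr*np.sin(A)).ravel(),np.full(A.size,z)]).astype(np.float32)
    g=cv2.cvtColor(f["image"],cv2.COLOR_RGB2GRAY).astype(np.float32)
    v=cv2.remap(g,uv[:,0].reshape(A.shape),uv[:,1].reshape(A.shape),cv2.INTER_LINEAR).mean(1)
    return np.degrees(a),v
def peak(a,v,sign,w=6,around=None,rng=25):
    v=sign*(v-np.median(v))
    m=np.ones(len(a),bool) if around is None else abs((a-around+180)%360-180)<rng
    k=a[np.argmax(np.where(m,v,-1e9))];d=(a-k+180)%360-180
    s=abs(d)<w;wt=np.clip(v[s]-.3*v[s].max(),0,None);return k+(wt*d[s]).sum()/wt.sum(),v[s].max()
def dialfit(f,c0,z=.0585):
    # dial edge (grey dark disc -> bright ring): strongest radial gradient, circle fit
    g=cv2.cvtColor(f["image"],cv2.COLOR_RGB2GRAY).astype(np.float32);a=np.radians(np.arange(0,360,3));c=np.array(c0[:2],float)
    r=np.linspace(.036,.058,111)
    for _ in range(4):
        A,Rr=np.meshgrid(a,r,indexing="ij")
        uv=f["proj"](np.c_[(c[0]+Rr*np.cos(A)).ravel(),(c[1]+Rr*np.sin(A)).ravel(),np.full(A.size,z)]).astype(np.float32)
        v=cv2.GaussianBlur(cv2.remap(g,uv[:,0].reshape(A.shape),uv[:,1].reshape(A.shape),cv2.INTER_LINEAR),(9,1),0)
        e=r[np.argmax(np.gradient(v,axis=1),1)];ok=abs(e-np.median(e))<.002
        M=np.c_[np.cos(a),np.sin(a),np.ones(len(a))];x=np.linalg.lstsq(M[ok],e[ok],rcond=None)[0];c=c+x[:2]
    return c,x[2],ok.sum()
E
python3 - <<'E'
from meas import *
f=dict(np.load("top0.npz"));f["proj"]=lambda p:proj(f,p)
c,r,n=dialfit(f,(.5662,-.0439));print("dial",c.round(4),r,n)
print("index",peak(*polar(f,c,.0585,.039,.046),+1))
print("line",peak(*polar(f,c,.053,.055,.062),-1))
print("line outer",peak(*polar(f,c,.053,.049,.062),-1))
b=ray(f,(205+407/4,180+342/4),.072)[0];print("button",b, "dist",np.hypot(*(b[:2]-c)),"should be",np.hypot(30,98))
print("stub",ray(f,(205+172/4,180+243/4),.0805))
o,_=world_map(f,c,.056);cv2.imwrite("pics/ortho.png",o[:,:,::-1])
E
```

```text
dial [ 0.5682 -0.0443] 0.046289035558368 117
index (np.float64(133.28987009777168), np.float32(70.395645))
line (np.float64(-17.99656108435878), np.float32(95.41118))
line outer (np.float64(-17.915854013360544), np.float32(94.21358))
button [ 0.51530281 -0.13157712  0.072     ] dist 0.10210604699718798 should be 102.48902380255166
stub [[ 0.54663653 -0.02400047  0.0805    ]]
```

```bash
python3 -m handwheel '{"dr":[[0,0,1],[0,0,1],[0,0,1],[0,0,1],[0,0,1]],"travel":[[0,0,0],[0,0,0],[0,0,0],[0,0,0],[0,0,0]],"grip":[-1,-1,-1,-1,-1]}' 20
python3 -m handwheel '{"dr":[[0,0,0],[0,0,0],[0,0,0],[0,0,0],[0,0,0]],"travel":[[-0.142,-0.05,0],[-0.142,-0.05,0],[-0.142,-0.05,0],[-0.142,-0.05,0],[-0.142,-0.05,0]],"grip":[-1,-1,-1,-1,-1]}'
```

```text
clock: 0.6
ee_pos: [0.246, 0.5742, 0.2472]
tool_rot: [0.393, 0.919, -0.001, -0.0]
ft_force: [0.7, 0.7, 0.8]
width: 0.0514
grip_force: 0.0
clock: 1.1
ee_pos: [0.3399, 0.3672, 0.2474]
tool_rot: [0.391, 0.92, -0.0, -0.0]
ft_force: [0.2, -0.8, 0.4]
width: 0.0114
grip_force: 0.0
```

```bash
python3 -m handwheel '{"dr":[[0,0,0],[0,0,0],[0,0,0],[0,0,0],[0,0,0]],"travel":[[-0.142,-0.05,0],[-0.142,-0.05,0],[-0.142,-0.05,0],[-0.142,-0.05,0],[-0.142,-0.05,0]],"grip":[-1,-1,-1,-1,-1]}'
python3 -m handwheel '{"dr":[[0,0,0],[0,0,0],[0,0,0],[0,0,0],[0,0,0]],"travel":[[-0.142,-0.05,0],[-0.142,-0.05,0],[-0.142,-0.05,0],[-0.142,-0.05,0],[-0.142,-0.05,0]],"grip":[-1,-1,-1,-1,-1]}'
python3 -m handwheel '{"dr":[[0,0,0],[0,0,0],[0,0,0],[0,0,0],[0,0,0]],"travel":[[0,0,0.06],[0,0,0.06],[0,0,0.06],[0,0,0],[0,0,0]],"grip":[-1,-1,-1,-1,-1]}'
cat > look.py <<'E'
import sys
from meas import *
from plant import arm, imaging
s=arm.read_state();f=imaging.grab_frame("wrist")
Rt=R.from_quat(s["tool_rot"]).as_matrix();p0=np.array(s["ee_pos"]);M=np.array(f["mount"]);K=f["intrinsics"]
def fproj(p):
    t=(np.atleast_2d(p)-p0)@Rt; q=(t-M[:3,3])@M[:3,:3]
    x,y,z=q[:,0],-q[:,1],-q[:,2];rho=np.hypot(x,y);th=np.arctan2(rho,z)
    return np.c_[K[0,2]+K[0,0]*th*x/np.maximum(rho,1e-9),K[1,2]+K[1,1]*th*y/np.maximum(rho,1e-9)]
f["proj"]=fproj
c,r,n=dialfit(f,(.5682,-.0443));print("dial",c.round(4),r.round(4),n)
g=float(sys.argv[2]) if len(sys.argv)>2 else 133
i=peak(*polar(f,c,.0585,.039,.046),+1,around=g);l=peak(*polar(f,c,.053,.055,.062),-1,around=-18)
print("index",i,"line",l,"to go",(i[0]-l[0]+180)%360-180)
o,_=world_map(f,c,.056);o2,_=world_map(f,c,.056,.3,500)
cv2.imwrite(f"pics/{sys.argv[1]}.png",cv2.resize(f["image"],None,fx=1,fy=1)[:,:,::-1]);cv2.imwrite(f"pics/{sys.argv[1]}_o.png",cv2.resize(o,(560,560))[:,:,::-1])
print(p0,Rt[:2,1], np.degrees(np.arctan2(Rt[1,1],Rt[0,1])),s["ft_force"])
E
python3 look.py w1
```

```text
clock: 1.6
ee_pos: [0.4336, 0.1617, 0.2476]
tool_rot: [0.392, 0.92, -0.0, -0.0]
ft_force: [0.6, 1.3, 0.4]
width: 0.0008
grip_force: 0.0
clock: 2.1
ee_pos: [0.5273, -0.0439, 0.2475]
tool_rot: [0.392, 0.92, -0.0, -0.0]
ft_force: [0.4, -0.1, 0.2]
width: 0.0002
grip_force: 0.0
clock: 2.6
ee_pos: [0.5268, -0.042, 0.1936]
tool_rot: [0.392, 0.92, -0.0, -0.001]
ft_force: [0.5, -0.5, 0.4]
width: 0.0006
grip_force: 0.0
dial [ 0.5654 -0.0432] 0.046 95
index (np.float64(134.56479256076307), np.float32(92.58731)) line (np.float64(-20.772922237500616), np.float32(161.30711)) to go 155.33771479826368
[ 0.52675781 -0.04195258  0.1936123 ] [0.72062245 0.69332735] 43.894091217462616 [ 0.5340131  -0.46114368  0.4361935 ]
```

View pics/w1.png

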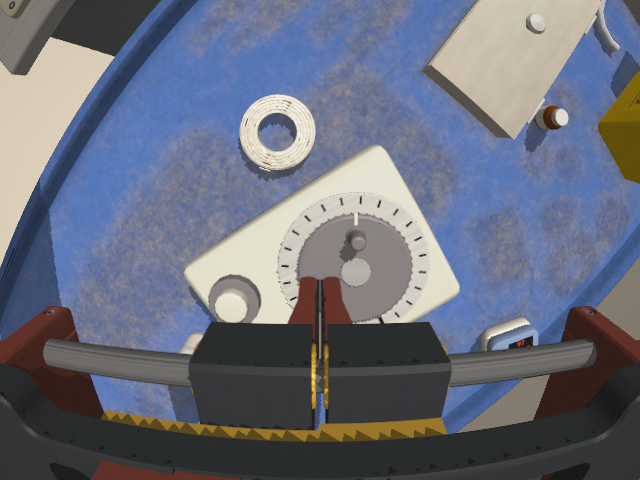

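The wrist picture shows the stub at (357,240), the closed fingertips at (320,290) beside it, and the long line at (381,320). The fingers are about 8 mm short of the stub on the side I want to push from, so I lower to stub height.

```bash
python3 -m handwheel '{"dr":[[0,0,0],[0,0,0],[0,0,0],[0,0,0],[0,0,0]],"travel":[[0,0,0.12],[0,0,0.1],[0,0,0.07],[0,0,0.05],[0,0,0]],"grip":[-1,-1,-1,-1,-1]}'
python3 -m handwheel '{"dr":[[0,0,0],[0,0,0],[0,0,0],[0,0,0],[0,0,0]],"travel":[[0,0.005,0],[0,0.005,0],[0,0.005,0],[0,0.005,0],[0,0,0]],"grip":[-1,-1,-1,-1,-1]}'
```

```text
clock: 3.15
ee_pos: [0.5264, -0.0418, 0.0909]
tool_rot: [0.391, 0.92, -0.0, -0.001]
ft_force: [-0.2, -0.1, 0.2]
width: 0.0002
grip_force: 0.0
clock: 3.65
ee_pos: [0.5317, -0.0377, 0.0922]
tool_rot: [0.392, 0.92, 0.0, 0.0]
ft_force: [-0.2, 0.4, -0.0]
width: 0.0
grip_force: 0.0
```

```bash
python3 -m handwheel '{"dr":[[0,0,0],[0,0,0],[0,0,0.5],[0,0,0.5],[0,0,0.5]],"travel":[[0,0.004,0],[0,0.004,0],[0.0025,0.004,0],[0.0025,0.004,0],[0.0025,0.004,0]],"grip":[-1,-1,-1,-1,-1]}'
python3 -m handwheel '{"dr":[[0,0,1],[0,0,1],[0,0,1],[0,0,1],[0,0,1]],"travel":[[0.005,0.008,0],[0.005,0.008,0],[0.005,0.008,0],[0.005,0.008,0],[0.005,0.008,0]],"grip":[-1,-1,-1,-1,-1]}'
cat > where.py <<'E'
from h import *
from plant import arm
s=arm.read_state();m=R.from_quat(s["tool_rot"]).as_matrix();d=np.array(s["ee_pos"])-[.5668,-.0438,0]
print("p mm",(1000*(m.T@d))[:2].round(1),"z",d[2].round(4),"psi+90",np.degrees(np.arctan2(m[1,1],m[0,1])).round(1)+90,"F tool",(m.T@s["ft_force"]).round(1),"q6",s["q"][5])
E
python3 where.py
```

```text
clock: 4.15
ee_pos: [0.5342, -0.0321, 0.0916]
tool_rot: [0.447, 0.895, -0.0, -0.0]
ft_force: [-0.3, 0.2, -0.1]
width: 0.0003
grip_force: 0.0
clock: 4.65
ee_pos: [0.5403, -0.0202, 0.0914]
tool_rot: [0.616, 0.788, -0.001, -0.001]
ft_force: [-2.9, -2.6, 1.3]
width: 0.0004
grip_force: 1.6
p mm [ 29.3 -20.2] z 0.0914 psi+90 103.9 F tool [-1.8 -3.5 -1.3] q6 -0.30125260232035556
```

```bash
for i in 1; do python3 -m handwheel '{"dr":[[0,0,1],[0,0,1],[0,0,1],[0,0,1],[0,0,1]],"travel":[[0.005,0.008,0],[0.005,0.008,0],[0.005,0.008,0],[0.005,0.008,0],[0.005,0.008,0]],"grip":[-1,-1,-1,-1,-1]}'; done; python3 where.py
python3 -m handwheel '{"dr":[[0,0,1],[0,0,1],[0,0,1],[0,0,1],[0,0,1]],"travel":[[0.005,0.008,0],[0.005,0.008,0],[0.005,0.008,0],[0.005,0.008,0],[0.005,0.008,0]],"grip":[-1,-1,-1,-1,-1]}'; python3 where.py
```

```text
clock: 5.15
ee_pos: [0.5511, -0.0116, 0.0913]
tool_rot: [0.76, 0.649, -0.001, -0.001]
ft_force: [-3.2, -1.0, 1.0]
width: 0.0002
grip_force: 1.7
p mm [ 29.3 -20.8] z 0.0913 psi+90 81.0 F tool [-1.5 -3.  -1. ] q6 0.11516719219074979
clock: 5.65
ee_pos: [0.5647, -0.0079, 0.0912]
tool_rot: [0.874, 0.485, -0.002, -0.001]
ft_force: [-2.9, 0.3, 1.1]
width: 0.0003
grip_force: 1.7
p mm [ 29.1 -21.1] z 0.0912 psi+90 58.1 F tool [-1.3 -2.6 -1.1] q6 0.522086177881862
```

```bash
python3 -m handwheel '{"dr":[[0,0,1],[0,0,1],[0,0,1],[0,0,1],[0,0,1]],"travel":[[0.005,0.0082,0],[0.005,0.0082,0],[0.005,0.0082,0],[0.005,0.0082,0],[0.005,0.0082,0]],"grip":[-1,-1,-1,-1,-1]}'; python3 where.py
python3 -m handwheel '{"dr":[[0,0,1],[0,0,1],[0,0,1],[0,0,1],[0,0,1]],"travel":[[0.005,0.0082,0],[0.005,0.0082,0],[0.005,0.0082,0],[0.005,0.0082,0],[0.005,0.0082,0]],"grip":[-1,-1,-1,-1,-1]}'; python3 where.py; python3 look.py w2 10
```

```text
clock: 6.15
ee_pos: [0.5789, -0.0102, 0.0912]
tool_rot: [0.953, 0.302, -0.002, -0.001]
ft_force: [-3.8, 2.2, 1.5]
width: 0.0007
grip_force: 1.7
p mm [ 29.  -20.8] z 0.0912 psi+90 35.1 F tool [-1.8 -4.  -1.5] q6 0.9188100905735693
clock: 6.65
ee_pos: [0.5911, -0.0177, 0.0912]
tool_rot: [0.994, 0.106, -0.001, -0.001]
ft_force: [-2.3, 2.5, 0.7]
width: 0.0005
grip_force: 1.6
p mm [ 29.  -20.5] z 0.0912 psi+90 12.200000000000003 F tool [-1.7 -2.9 -0.7] q6 1.3065778610904342
dial [ 0.5679 -0.0429] 0.0459 56
index (np.float64(21.697787465836875), np.float32(92.69351)) line (np.float64(-20.242724657784958), np.float32(103.84811)) to go 41.94051212362183
[ 0.59109148 -0.01767694  0.09118025] [ 0.21169042 -0.97733581] -77.77855451777101 [-2.30889723  2.49037897  0.7258698 ]
```

View pics/w2.png

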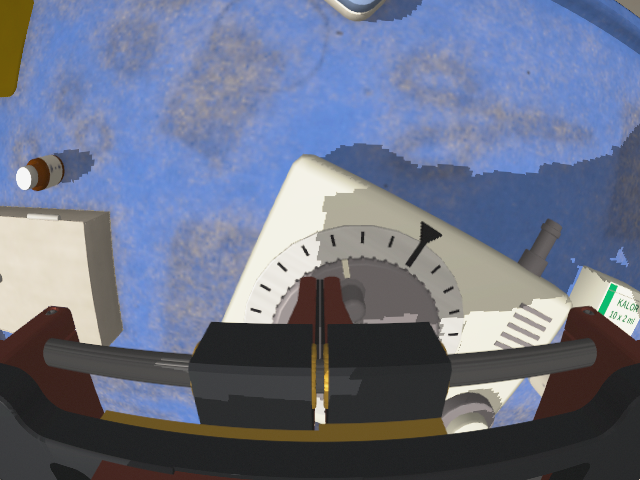

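The index is at (346,268) and the long line's inner end at (410,263), about 40° still to go. The finger is pressing on the stub as intended. I'll turn roughly 32° more and then measure again.

```bash
python3 -m handwheel '{"dr":[[0,0,1],[0,0,1],[0,0,1],[0,0,1],[0,0,1]],"travel":[[0.005,0.0082,0],[0.005,0.0082,0],[0.005,0.0082,0],[0.005,0.0082,0],[0.005,0.0082,0]],"grip":[-1,-1,-1,-1,-1]}'
python3 -m handwheel '{"dr":[[0,0,1],[0,0,1],[0,0,0],[0,0,0],[0,0,0]],"travel":[[0.005,0.0082,0],[0.005,0.0082,0],[0,0,0],[0,0,0],[0,0,0]],"grip":[-1,-1,-1,-1,-1]}'; python3 where.py; python3 look.py w3 -12
```

```text
clock: 7.2
ee_pos: [0.5997, -0.0294, 0.0912]
tool_rot: [0.996, -0.092, -0.001, -0.0]
ft_force: [-2.1, 3.0, -0.0]
width: 0.0005
grip_force: 1.6
clock: 7.7
ee_pos: [0.6023, -0.0353, 0.0916]
tool_rot: [0.985, -0.17, 0.0, 0.0]
ft_force: [-0.2, 2.6, 0.0]
width: 0.0007
grip_force: 0.8
p mm [ 30.6 -19.9] z 0.0916 psi+90 -19.5 F tool [-1.  -2.4 -0. ] q6 1.8336709772263893
dial [ 0.5684 -0.0444] 0.0458 55
index (np.float64(-10.685554911913776), np.float32(96.27141)) line (np.float64(-18.904020130588247), np.float32(110.76343)) to go 8.218465218674481
[ 0.60232175 -0.03527939  0.09162402] [-0.33451735 -0.94238959] -109.54319075612538 [-1.54779217e-01  2.63705668e+00  4.87664769e-04]
```

View pics/w3.png

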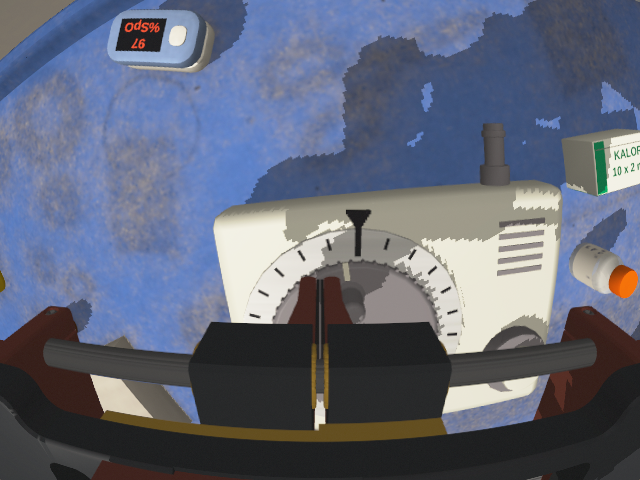

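The index is at (346,271) and the long line's inner end at (358,254), about 8° to go. I'll continue in small steps.

```bash
python3 -m handwheel '{"dr":[[0,0,0.4],[0,0,0.4],[0,0,0.4],[0,0,0],[0,0,0]],"travel":[[0.002,0.0033,0],[0.002,0.0033,0],[0.002,0.0033,0],[0,0,0],[0,0,0]],"grip":[-1,-1,-1,-1,-1]}'; python3 where.py; python3 look.py w4 -17; python3 - <<'E'
from meas import *
from plant import imaging
f=imaging.grab_frame("top");f["proj"]=lambda p:proj(f,p)
c=[.5682,-.0443]
print("top index",peak(*polar(f,c,.0585,.041,.046),+1,around=-15,rng=15),"line",peak(*polar(f,c,.053,.055,.062),-1,around=-18))
E
```

```text
clock: 8.25
ee_pos: [0.6029, -0.0386, 0.0917]
tool_rot: [0.976, -0.217, 0.0, -0.0]
ft_force: [0.2, 2.8, -1.9]
width: 0.0006
grip_force: 1.5
p mm [ 30.5 -20. ] z 0.0917 psi+90 -25.099999999999994 F tool [-1.  -2.6  1.9] q6 1.9246330083249268
dial [ 0.568  -0.0447] 0.0464 56
index (np.float64(-15.559328510222965), np.float32(98.04468)) line (np.float64(-18.47655967730641), np.float32(109.99464)) to go 2.9172311670834574
[ 0.60292746 -0.0386081   0.09165035] [-0.42391636 -0.90570132] -115.08209209599066 [ 0.18453346  2.75630418 -1.87540744]
top index (np.float64(-14.279975865554325), np.float32(5.7061462)) line (np.float64(-5.66895005199571), np.float32(101.86751))
```

```bash
python3 -m handwheel '{"dr":[[0,0,0.22],[0,0,0.22],[0,0,0],[0,0,0],[0,0,0]],"travel":[[0.0011,0.0018,0],[0.0011,0.0018,0],[0,0,0],[0,0,0],[0,0,0]],"grip":[-1,-1,-1,-1,-1]}'; python3 where.py
python3 -m handwheel '{"dr":[[0,0,0],[0,0,0],[0,0,0],[0,0,0],[0,0,0]],"travel":[[0,-0.02,0],[0,-0.02,0],[0,0,0],[0,0,-0.08],[0,0,-0.12]],"grip":[-1,-1,-1,-1,-1]}'
python3 -m handwheel '{"dr":[[0,0,0],[0,0,0],[0,0,0],[0,0,0],[0,0,0]],"travel":[[-0.12,0,-0.1],[-0.12,0,0],[-0.12,0,0],[0,0,0],[0,0,0]],"grip":[-1,-1,-1,-1,-1]}'
python3 where.py; python3 look.py w5 -18; python3 - <<'E'
from meas import *
from plant import imaging
f=imaging.grab_frame("top");f["proj"]=lambda p:proj(f,p);np.savez("top5.npz",image=f["image"])
c,r,n=dialfit(f,(.5682,-.0443));print(c,r,n)
print("top index",peak(*polar(f,c,.0585,.041,.046),+1,around=-18,rng=15),"line",peak(*polar(f,c,.053,.055,.062),-1,around=-18))
E
```

```text
clock: 8.85
ee_pos: [0.6031, -0.0402, 0.0917]
tool_rot: [0.972, -0.235, 0.0, 0.0]
ft_force: [1.2, 3.4, -1.1]
width: 0.0004
grip_force: 1.4
p mm [ 30.6 -19.8] z 0.0917 psi+90 -27.200000000000003 F tool [-0.5 -3.5  1.1] q6 1.958974067232137
clock: 9.35
ee_pos: [0.6069, -0.0293, 0.1503]
tool_rot: [0.972, -0.235, -0.002, 0.001]
ft_force: [0.0, 0.1, 0.5]
width: 0.0004
grip_force: 0.0
clock: 9.85
ee_pos: [0.5126, 0.0201, 0.1822]
tool_rot: [0.972, -0.234, 0.001, 0.0]
ft_force: [0.8, 0.3, -0.3]
width: 0.0004
grip_force: 0.0
p mm [-77.2 -32.2] z 0.1822 psi+90 -27.099999999999994 F tool [ 0.6 -0.6  0.3] q6 2.060549637284473
dial [ 0.5666 -0.0435] 0.0457 112
index (np.float64(-18.872484828791187), np.float32(15.249466)) line (np.float64(-20.11242506000959), np.float32(175.1748)) to go 1.2399402312184122
[0.51257443 0.02012215 0.18217592] [-0.45584549 -0.89005889] -117.11934860924757 [ 0.82584545  0.30740424 -0.3222312 ]
[ 0.56773567 -0.04382317] 0.0462031201973278 94
top index (np.float64(-2.1082585779961622), np.float32(24.547882)) line (np.float64(-20.230751595190565), np.float32(110.17623))
```

View pics/w5_o.png

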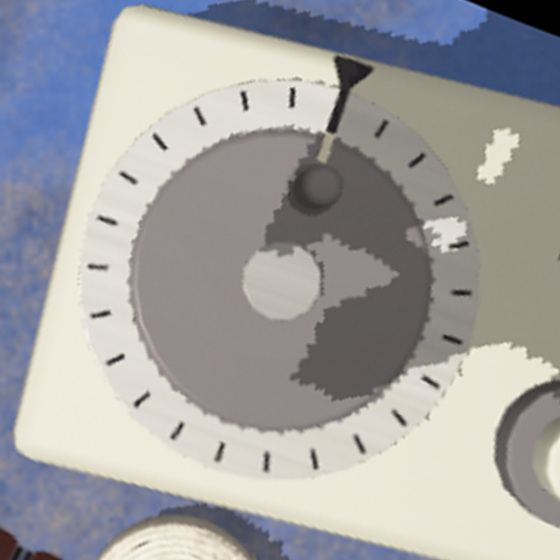

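The overhead view is clear. The index line at (325,147) lies slightly anticlockwise of the long line at (340,110), by about 1°. A shadow edge crosses the index, so I'll threshold it properly before correcting.

```bash
cat > fine.py <<'E'
import sys
src=open("look.py").read().split("c,r,n=dialfit")[0]; exec(src)
c,r,n=dialfit(f,(.5668,-.0438));g0=cv2.cvtColor(f["image"],cv2.COLOR_RGB2GRAY).astype(np.float32)
print("dial",c,r,n)
def prof(z,rr,a):
    out=[]
    for q in rr:
        uv=fproj(np.c_[c[0]+q*np.cos(a),c[1]+q*np.sin(a),np.full(len(a),z)]).astype(np.float32)
        out.append(cv2.remap(g0,uv[:,:1],uv[:,1:],cv2.INTER_LINEAR)[:,0])
    return np.array(out)
ad=np.arange(-32,-6,.1);a=np.radians(ad)
for nm,z,rr,sg in(("index",.0585,np.arange(.039,.0455,.001),1),("line",.053,np.arange(.050,.0615,.001),-1)):
    P=sg*prof(z,rr,a);o=[]
    for v in P:
        k=np.argmax(v);lo=k
        t=(v[k]+np.max([v[max(k-40,0)],v[min(k+40,len(v)-1)]]))/2
        while lo>0 and v[lo]>t:lo-=1
        hi=k
        while hi<len(v)-1 and v[hi]>t:hi+=1
        o.append((ad[lo]+ad[hi])/2)
    print(nm,np.round(o,1),"median",np.median(o).round(2))
E
python3 fine.py x
```

```text
dial [ 0.56654491 -0.04344331] 0.04568482480628682 111
index [-18.7 -19.  -19.1 -19.  -18.8 -18.6 -18.7] median -18.8
line [-19.5 -19.5 -19.5 -19.5 -19.3 -19.4 -19.4 -19.4 -19.5 -19.4 -19.4 -19.4] median -19.45
```

The index is about 0.65° short of the line. I'll check it from a second viewpoint on the way to the button, and measure the button from there too.

```bash
python3 -m handwheel '{"dr":[[0,0,0],[0,0,0],[0,0,0],[0,0,0],[0,0,0]],"travel":[[0,0.11,0],[0,0.11,0],[0,0.11,0],[0,0.11,0],[0,0,0]],"grip":[-1,-1,-1,-1,-1]}'
python3 fine.py x; python3 look.py w6 -18; cat > btn.py <<'E'
exec(open("look.py").read().split("c,r,n=dialfit")[0])
g=cv2.cvtColor(f["image"],cv2.COLOR_RGB2GRAY).astype(np.float32);a=np.radians(np.arange(0,360,3));c=np.array([.5153,-.1316]);r=np.linspace(.008,.020,61)
for _ in range(5):
    A,Rr=np.meshgrid(a,r,indexing="ij")
    uv=fproj(np.c_[(c[0]+Rr*np.cos(A)).ravel(),(c[1]+Rr*np.sin(A)).ravel(),np.full(A.size,.072)]).astype(np.float32)
    v=cv2.GaussianBlur(cv2.remap(g,uv[:,0].reshape(A.shape),uv[:,1].reshape(A.shape),cv2.INTER_LINEAR),(5,1),0)
    e=r[np.argmin(np.gradient(v,axis=1),1)];ok=abs(e-np.median(e))<.0015
    x=np.linalg.lstsq(np.c_[np.cos(a),np.sin(a),np.ones(len(a))][ok],e[ok],rcond=None)[0];c=c+x[:2]
print("button",c,x[2],ok.sum());d=c-p0[:2]
print("to button in tool axes /0.3",((Rt[:2,:2].T@d)/.3).round(4),p0)
E
python3 btn.py
```

```text
clock: 10.5
ee_pos: [0.4513, -0.1003, 0.1814]
tool_rot: [0.972, -0.237, -0.0, 0.0]
ft_force: [-0.5, -0.1, 0.4]
width: 0.0004
grip_force: 0.0
dial [ 0.56614204 -0.04528718] 0.046375451983265516 100
index [-15.6 -15.8 -15.7 -15.8 -15.8 -16.1 -16.1] median -15.8
line [-17.2 -17.  -17.1 -17.  -17.3 -17.3 -17.2 -17.2 -17.4 -17.4 -17.3 -17.4] median -17.25
dial [ 0.5661 -0.0454] 0.0464 100
index (np.float64(-15.783140575506762), np.float32(89.87483)) line (np.float64(-17.281158309922642), np.float32(172.98807)) to go 1.4980177344158676
[ 0.45223351 -0.09929626  0.18157582] [-0.46003654 -0.88789998] -117.38946553620579 [ 0.74923471 -0.05065195 -0.08178439]
button [ 0.51396015 -0.13154084] 0.01309166666666667 120
to button in tool axes /0.3 [0.2318 0.0042] [ 0.4527668  -0.09850423  0.18167046]
```

View pics/w6.png

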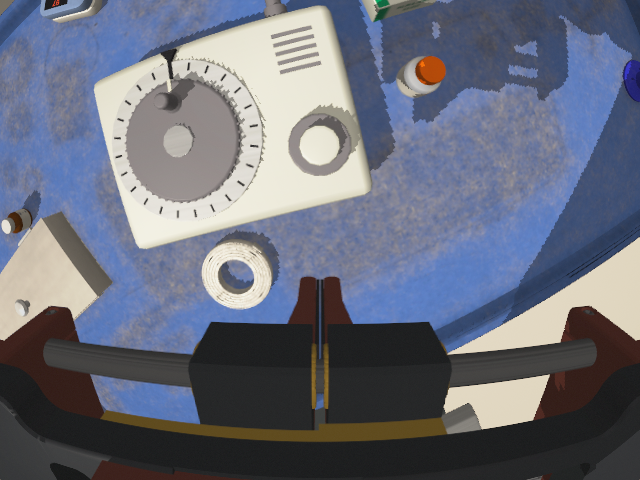

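Seen from here the index line at (170,87) is about 1.4° short of the long line; averaged with the other view that's about 1° to go. I'll go back by the same path, nudge the dial 1° further, and retreat.

```bash
python3 -m handwheel '{"dr":[[0,0,0],[0,0,0],[0,0,0],[0,0,0],[0,0,0]],"travel":[[0,-0.11,0],[0,-0.11,0],[0,-0.11,0],[0,-0.11,0],[0.12,0,0]],"grip":[-1,-1,-1,-1,-1]}'
python3 -m handwheel '{"dr":[[0,0,0],[0,0,0],[0,0,0],[0,0,0],[0,0,0]],"travel":[[0.12,0,0],[0.12,0,0.1],[0,0,0.12],[0,0,0],[0,0,0]],"grip":[-1,-1,-1,-1,-1]}'; python3 where.py
python3 -m handwheel '{"dr":[[0,0,0],[0,0,0],[0,0,0],[0,0,0],[0,0,0]],"travel":[[0,0,0.05],[0,0,0.03],[0,0.02,0],[0,0.01,0],[0,0,0]],"grip":[-1,-1,-1,-1,-1]}'; python3 where.py
python3 -m handwheel '{"dr":[[0,0,0],[0,0,0],[0,0,0.11],[0,0,0.11],[0,0,0]],"travel":[[0,0.005,0],[0,0.005,0],[0.0005,0.0009,0],[0.0005,0.0009,0],[0,0,0]],"grip":[-1,-1,-1,-1,-1]}'; python3 where.py
```

```text
clock: 11.15
ee_pos: [0.5442, 0.0089, 0.1813]
tool_rot: [0.973, -0.232, -0.001, -0.0]
ft_force: [0.4, -0.2, 0.1]
width: -0.0001
grip_force: 0.0
clock: 11.65
ee_pos: [0.608, -0.0285, 0.1151]
tool_rot: [0.972, -0.234, -0.001, 0.0]
ft_force: [-0.8, 0.5, 0.4]
width: 0.0003
grip_force: 0.0
p mm [ 29.4 -32.3] z 0.1151 psi+90 -27.099999999999994 F tool [-0.9 -0.  -0.4] q6 1.977731874292394
clock: 12.15
ee_pos: [0.6043, -0.038, 0.0922]
tool_rot: [0.972, -0.235, 0.0, -0.0]
ft_force: [-0.3, 0.3, 0.4]
width: 0.0005
grip_force: 0.0
p mm [ 30.8 -22.4] z 0.0922 psi+90 -27.200000000000003 F tool [-0.4 -0.1 -0.4] q6 1.9634855243756528
clock: 12.65
ee_pos: [0.6034, -0.0405, 0.092]
tool_rot: [0.97, -0.244, 0.0, -0.0]
ft_force: [1.2, 2.8, 2.5]
width: 0.0009
grip_force: 1.4
p mm [ 30.7 -20.3] z 0.092 psi+90 -28.200000000000003 F tool [-0.2 -3.  -2.5] q6 1.9761328204129038
```

Contact was made at 3 N. I back off, lift, and measure from the earlier overhead spot and from the second viewpoint.

```bash
python3 -m handwheel '{"dr":[[0,0,0],[0,0,0],[0,0,0],[0,0,0],[0,0,0]],"travel":[[0,-0.02,0],[0,-0.02,0],[0,0,0],[0,0,-0.08],[0,0,-0.12]],"grip":[-1,-1,-1,-1,-1]}'
python3 -m handwheel '{"dr":[[0,0,0],[0,0,0],[0,0,0],[0,0,0],[0,0,0]],"travel":[[-0.12,0,-0.1],[-0.12,0,0],[-0.12,0,0],[0,0,0],[0,0,0]],"grip":[-1,-1,-1,-1,-1]}'
python3 fine.py x; python3 look.py w7 -19
python3 -m handwheel '{"dr":[[0,0,0],[0,0,0],[0,0,0],[0,0,0],[0,0,0]],"travel":[[0,0.11,0],[0,0.11,0],[0,0.11,0],[0,0.11,0],[0,0,0]],"grip":[-1,-1,-1,-1,-1]}'
python3 fine.py x; python3 btn.py
```

```text
clock: 13.15
ee_pos: [0.6069, -0.0299, 0.15]
tool_rot: [0.97, -0.243, -0.003, 0.001]
ft_force: [-0.7, -0.6, -0.6]
width: 0.0007
grip_force: 0.0
clock: 13.65
ee_pos: [0.5135, 0.0212, 0.182]
tool_rot: [0.97, -0.243, 0.0, 0.0]
ft_force: [0.2, -0.4, -0.2]
width: 0.0004
grip_force: 0.0
dial [ 0.56660166 -0.04343709] 0.045658919912271174 113
index [-18.8 -18.9 -19.2 -19.2 -19.  -18.8 -18.9] median -18.95
line [-19.4 -19.4 -19.3 -19.4 -19.4 -19.4 -19.5 -19.3 -19.4 -19.4 -19.4 -19.4] median -19.45
dial [ 0.5666 -0.0434] 0.0457 110
index (np.float64(-19.079636992752025), np.float32(15.187851)) line (np.float64(-20.03310086184338), np.float32(179.55293)) to go 0.9534638690913653
[0.51438352 0.02085003 0.18199104] [-0.4719077  -0.88164786] -118.15820324494207 [-0.02220056 -0.35041364 -0.35037129]
clock: 14.25
ee_pos: [0.4505, -0.0984, 0.1814]
tool_rot: [0.969, -0.245, -0.0, 0.0]
ft_force: [1.1, 0.3, 0.0]
width: 0.0004
grip_force: 0.0
dial [ 0.5659903  -0.04524454] 0.04630009351668422 98
index [-15.8 -15.9 -15.9 -15.9 -16.1 -16.2 -16.2] median -15.95
line [-17.2 -17.  -17.1 -17.1 -17.3 -17.2 -17.1 -17.3 -17.4 -17.4 -17.3 -17.5] median -17.27
button [ 0.51399137 -0.13157797] 0.01309500000000001 120
to button in tool axes /0.3 [0.2378 0.0013] [ 0.45142856 -0.09730684  0.18160071]
```

View pics/w7_o.png

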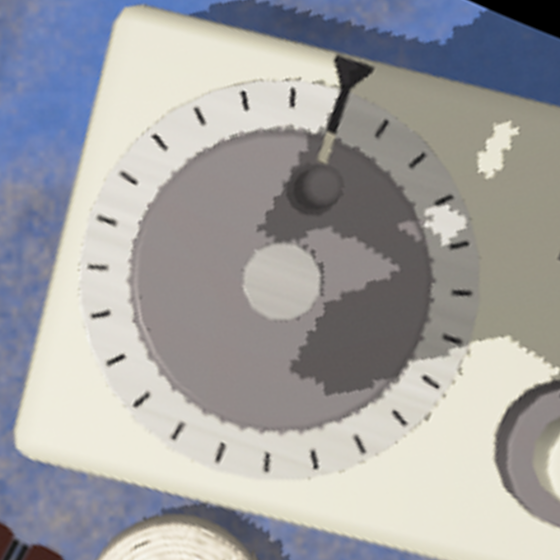

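The index now sits 0.5° from the line. The oblique view reads higher, but its angle drifts with radius by the amount a 2 mm centre bias would cause, and corrected for that it gives about 0.6°. The dial is set, so I move over the start button and lower to just above it.

```bash
python3 -m handwheel '{"dr":[[0,0,0],[0,0,0],[0,0,0],[0,0,0],[0,0,0]],"travel":[[0.118,0.001,0],[0.118,0.001,0],[0,0,0.1],[0,0,0.1],[0,0,0.05]],"grip":[-1,-1,-1,-1,-1]}'
python3 -m handwheel '{"dr":[[0,0,0],[0,0,0],[0,0,0],[0,0,0],[0,0,0]],"travel":[[0,0,0.01],[0,0,0.01],[0,0,0.005],[0,0,0],[0,0,0]],"grip":[-1,-1,-1,-1,-1]}'
```

```text
clock: 14.85
ee_pos: [0.5135, -0.1286, 0.1042]
tool_rot: [0.97, -0.243, -0.001, -0.0]
ft_force: [-1.1, 0.9, 0.2]
width: 0.0002
grip_force: 0.0
clock: 15.35
ee_pos: [0.5138, -0.1295, 0.0999]
tool_rot: [0.97, -0.243, 0.001, 0.0]
ft_force: [0.2, -0.6, -0.7]
width: 0.0004
grip_force: 0.0
```

```bash
python3 -m handwheel '{"dr":[[0,0,0],[0,0,0],[0,0,0],[0,0,0],[0,0,0]],"travel":[[0,0.006,0],[0,0,0.01],[0,0,0.007],[0,0,0.005],[0,0,0]],"grip":[-1,-1,-1,-1,-1]}'
python3 -m handwheel '{"dr":[[0,0,0],[0,0,0],[0,0,0],[0,0,0],[0,0,0]],"travel":[[0,0,0.003],[0,0,0.003],[0,0,0],[0,0,0],[0,0,0]],"grip":[-1,-1,-1,-1,-1]}'
```

```text
clock: 15.85
ee_pos: [0.5128, -0.1313, 0.0927]
tool_rot: [0.97, -0.244, 0.0, 0.0]
ft_force: [-0.2, -1.4, 4.4]
width: 0.0008
grip_force: 2.0
clock: 16.35
ee_pos: [0.5129, -0.1313, 0.0913]
tool_rot: [0.97, -0.243, 0.001, 0.0]
ft_force: [-1.0, -1.9, 8.6]
width: 0.0005
grip_force: 4.2
```

```bash
python3 -m handwheel '{"dr":[[0,0,0],[0,0,0],[0,0,0],[0,0,0],[0,0,0]],"travel":[[0,0,0.002],[0,0,0.002],[0,0,0],[0,0,0],[0,0,0]],"grip":[-1,-1,-1,-1,-1]}'
```

```text
clock: 16.85
ee_pos: [0.5129, -0.1313, 0.091]
tool_rot: [0.97, -0.243, 0.001, 0.0]
ft_force: [-3.6, -0.6, 19.1]
width: 0.0005
grip_force: 9.9
```

The button is on its stop: 19 N with no further travel. I release, retreat upward, and verify.

```bash
python3 -m handwheel '{"dr":[[0,0,0],[0,0,0],[0,0,0],[0,0,0],[0,0,0]],"travel":[[0,0,-0.01],[0,0,-0.02],[0,0,-0.05],[0,0,-0.1],[0,0,-0.12]],"grip":[-1,-1,-1,-1,-1]}'
python3 -m handwheel '{"dr":[[0,0,0],[0,0,0],[0,0,0],[0,0,0],[0,0,0]],"travel":[[-0.12,0,0],[-0.12,0,0],[0,0,0],[0,0,0],[0,0,0]],"grip":[-1,-1,-1,-1,-1]}'
python3 fine.py x; python3 btn.py; python3 look.py w8 -17
```

```text
clock: 17.35
ee_pos: [0.5107, -0.1303, 0.179]
tool_rot: [0.97, -0.244, -0.002, -0.0]
ft_force: [0.8, -0.1, 0.4]
width: 0.0002
grip_force: 0.0
clock: 17.85
ee_pos: [0.4499, -0.0972, 0.1797]
tool_rot: [0.97, -0.244, 0.0, -0.0]
ft_force: [0.5, 0.9, 0.4]
width: 0.0004
grip_force: 0.0
dial [ 0.5660781  -0.04513582] 0.0463267288829702 99
index [-16.1 -16.  -16.  -16.2 -16.2 -16.3 -16.3] median -16.2
line [-17.1 -17.1 -17.2 -17.4 -17.3 -17.3 -17.3 -17.4 -17.5 -17.4 -17.4 -17.7] median -17.37
button [ 0.51396946 -0.13140935] 0.012995000000000005 120
to button in tool axes /0.3 [ 0.2416 -0.0006] [ 0.45001081 -0.0973165   0.17960471]
dial [ 0.566  -0.0453] 0.0463 102
index (np.float64(-15.996738591955127), np.float32(89.41492)) line (np.float64(-17.351944199826665), np.float32(173.1094)) to go 1.3552056078715395
[ 0.44992057 -0.0973553   0.17949661] [-0.47258939 -0.88128273] -118.202511298676 [ 0.63068945  0.17777973 -0.72267319]
```

View pics/w8.png

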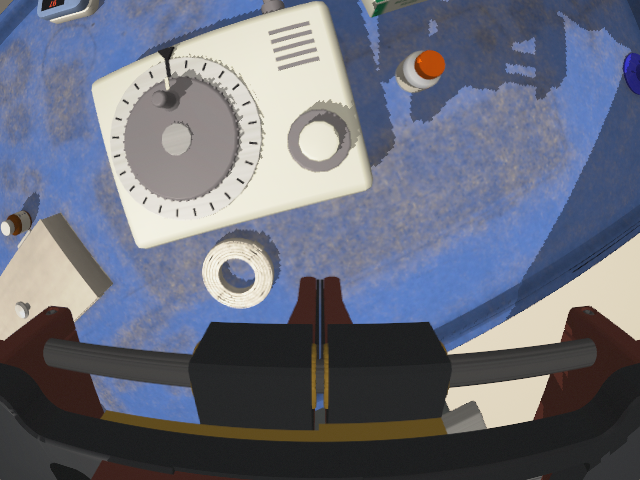

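The picture shows the index (168,86) lined up with the long line (168,68), unchanged by the button press. The button (319,141) is back up. The vial (422,70), the tape (237,272) and the carton at the top edge are where they were, and the robot touches nothing.

```bash
python3 -c "
from plant import job
print(job.hand_in())"
```

```text
the job is handed in; nothing more can be done
None
```

The job is handed in: the dial was pushed round to within about 0.5° of the wedge line, the start button was then pressed to its stop (19 N) and came back up, and the vial, tape and carton were left untouched.

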